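# Make the paint try-out station ready

## Robot

A 6-joint arm with a two-finger parallel gripper is mounted at the origin on the work surface. World frame = base frame: x ahead of the robot, y to its left, z up, the work surface at z = 0. Lengths are in m, angles in rad, forces in N, time in s.
With the tool pointing down it reaches from about 0.3 to 0.875 m from the base axis. Payload 6.4 kg.
Tool frame: the origin (TCP) lies on the front face of the gripper's body, between the roots of the fingers; the fingertips stand 73 mm ahead of it and the grasp point (between the pads) lies ctrl.pinch_z ahead of it (ctrl.pinch_z is the distance from the TCP to the grasp point, in m); z points along the fingers, x is the direction in which the jaws open and shut, and the axes are right-handed (so a half turn about z gives the same grasp; the last joint's range is limited). The gripper opens to 85 mm and grips with 20 to 120 N. Pads are 22 mm wide; open, the fingers measure 114 mm over their backs; the gripper's body (76 mm by 85 mm) begins 54 mm behind the grasp point. The pads swing forward as they close: fully open they stand 13 mm farther back than shut.
Start: joints at [1.073, 0.181, 1.607, -0, 1.354, -0.206], TCP at [0.165, 0.551, 0.304] pointing down, gripper open.
Joint ranges: [-2.99, 2.99], [-0.89, 2.07], [0.3, 2.58], [-1.14, 4.28], [0, 2.63], [-3.12, 3.12]. Speed limits (rad/s): [2.57, 2.57, 3.01, 3.14, 3.14, 3.14].

## Interface

Orientations are given as a unit quaternion [w, x, y, z].
In Python, from bench import ctrl gives the robot as it stands.
- The arm moves only by the tool move_arm, never from a script. Its argument "rows" is text: rows parted by semicolons, each of 7 numbers parted by spaces: the shift along the tool's x, y, z in cm, then the turn, a rotation vector about the tool's x, y, z in degrees, then the opening, from 0 (shut) to 1 (fully open). In form: x y z rx ry rz grip; .... A call has 1 to 20 rows; each row shifts and turns the commanded pose from where the row before left it, along the tool's axes as they then stand; what a row does not reach is not made up. A row lasts 1/10 s, in which the tool goes at most 50 mm and 8.59 degrees, less where a joint would pass 70% of its speed; a pose out of reach is approached as far as the arm can. A call with a gripper value outside its range is refused whole. The fingers move at their own pace and stop on an object; the grip force is fixed at half the most. Time passes only in rows, so rows that do not move let the fingers close. It gives the time, the measured TCP pose, the force and the opening at its end, in the units of the state.
- ctrl.get_obs(): the state, without advancing time (a new reading comes with each control period).
- ctrl.camera(name): name is "scene" or "top"; returns a dict with "color" (384x512x3 uint8, blue, green, red), "fx", "fy", "cx", "cy" (pixels), "k1" (the pictures are not rectified: a ray, as slopes to the right and down, at radius r is drawn at 1 + k1 r^2 times it, then the intrinsics apply), "rvec" (rotation vector, rad) and "tvec" (3), from world to camera coordinates, as OpenCV has them. Camera axes: x right, y down, z forward; pixel columns grow to the right and rows downward; lengths in m; the calibration is good to about 2 mm. A picture is of the moment at which its call begins. There is no depth.
- ctrl.hand_in(): hands the job in, once; it reports no verdict.
Trained networks look in the newest picture that a camera, given by its name, has taken for a name from the list of things; names that differ only in an ending like _2 or _b are one class to them, and where a whole thing is asked for, a point or a joint stands for the part that bears it (a point fixed in the world has none). Each returns a list of dicts, best first, with "confidence" (0 to 1); they miss things now and then, are a little off and sometimes report something else, mostly with a low value. They report only what shows in the picture. A call takes as long as a camera call.
- ctrl.look_for(camera, query): "bbox" ([left, top, right, bottom] in pixels, round what is visible of it).
- ctrl.trace(camera, query): "region" (384x512 bool, what is visible of it) and "bbox" ([left, top, right, bottom] in pixels, round what is visible of it).
The state is a dict: "time_s": time; "q": joint angles; "dq": joint speeds; "joint_efforts": joint torques, N m; "eef_pos": TCP position; "eef_rot": TCP orientation; "wrist_force": force on the tool from outside, world axes, zero at the start; "torque": the same for the moment, N m; "opening": opening from 0.0 (shut) to 1.0 (fully open).
Only numpy, scipy, OpenCV 4.12 (cv2) and the standard library are available. Lean on these libraries where they do the work, as an engineer would, in place of code of your own. Each camera call takes 0.05 s, during which the arm holds its last target.

## Task

Make the paint try-out station ready for the next customer: with the scraper block held in the gripper (not with the fingers) wipe all four dried paint chips off the white board into the dark trough at its far end, and stand the scraper upright on the counter again. Then turn the carousel until the red-lidded jar is at the front, in line with the yellow pointer, and hold the turntable still there: finish with the gripper still holding the turntable, do not let go. Leave the brush pot, the white jar and the sketch pad alone.

Things in the scene. Friction and masses are not known exactly. Their poses are not given: they have to be found in the camera images.
- carousel: Fixed round black foot (236 mm across, 14 mm high) of the paint carousel, screwed to the counter. Origin at the centre of its underside, on the vertical turning axis. Its front is its own -x direction, where a yellow pointer tab (22 mm wide, 10 mm high) sticks out from 118 to 150 mm from the axis.
- turntable: Turning part of the carousel: wooden deck 224 mm across, 18 to 36 mm above the counter, with five fixed jars 78 mm from the axis, 72 degrees apart, 48 mm wide, tops 102 mm above the counter; a post in the middle carries the grip bar. Origin on the axis at counter height; own -x points to the red jar. Turns either way without stops; friction 0.08 N m, so it stays where it is left. 0.9 kg.
- red_jar (a point): Centre of the top of the lid of the marked jar: the only one with a red lid (its body is red too; the others have white lids). 78 mm from the turning axis.
- grip_bar (a point): Centre of the black grip bar on top of the turntable, 139 mm above the counter, on the turning axis. The bar is 64 mm long (along the turntable's x, towards the red jar), 24 mm thick (along its y) and 42 mm high (118 to 160 mm above the counter).
- board: Fixed white try-out board. Origin at counter level; own x runs along it to the trough, z up. White plate from x = -100 to +80 mm, y = -65 to +65 mm, top 30 mm above the counter; side rims 8 mm wide reach 8 mm above the plate. No rim at its -x end; at its +x end it drops into the dark steel trough.
- trough (a point): Centre of the floor of the trough, at x = 112 mm of the board: 69 mm long (x = 80 to 149 mm), 130 mm wide, floor 4 mm above the counter (26 mm below the plate), outer walls 38 mm above the counter.
- scraper_c (a point): Centre of the scraper block, 31 mm above its underside; it starts upright on the counter on the board's -y side. Black rubber foot 28 mm (own x) x 110 mm (own y) x 20 mm high; wooden handle 26 mm (own x) x 76 mm (own y), 20 to 62 mm above the underside. Wipes with either long side of the foot. Own z up. About 0.15 kg.
- chip0_c (a point): Centre of the blue dried paint chip, 24 x 20 x 8 mm, loose, about 12 g, starts flat on the white plate between x = -27 and +47 mm and y = -45 and +45 mm of the board.
- chip1_c (a point): Centre of the yellow dried paint chip, 24 x 20 x 8 mm, loose, about 12 g, starts flat on the white plate between x = -27 and +47 mm and y = -45 and +45 mm of the board.
- chip2_c (a point): Centre of the green dried paint chip, 24 x 20 x 8 mm, loose, about 12 g, starts flat on the white plate between x = -27 and +47 mm and y = -45 and +45 mm of the board.
- chip3_c (a point): Centre of the orange dried paint chip, 24 x 20 x 8 mm, loose, about 12 g, starts flat on the white plate between x = -27 and +47 mm and y = -45 and +45 mm of the board.
- brush_pot: Bystander: blue pot with brushes, 72 mm across, pot 90 mm high, brushes to about 210 mm; origin at the centre of its underside. Leave alone.
- gesso_jar: Bystander: white jar with black lid, 52 mm across, 70 mm high; origin at the centre of its underside. Leave alone.
- sketch_pad: Bystander: blue sketch pad 150 x 105 x 21 mm lying flat; origin at the centre of its underside. Leave alone.

How it is judged:
By the outcome, as a careful person would: the job done as asked, in the order asked, and still so for the second after the job is handed in, while the arm keeps its last pose, push and grip.
It also fails if it takes over 72 s, if anything falls off the work surface, if the arm or the gripper's body presses on something with over 40 N, if the wrist force passes 120 N, or if a joint passes its speed limit or range.

## Working session

There is one attempt and no reset: what is moved stays moved. The work goes in short steps, Python scripts to look and compute and a tool call to move; the robot and the scene stay as the last step left them, time stands still between calls to the robot, and variables do not carry over. Pictures are saved under pics/ and viewed, and the job is handed in when it is done.

Besides the shell and the picture viewer there is one more tool, called after "Call:" as a command line: name --argument value ..., lists and objects as JSON in quotes. move_arm: Moves the arm, as the interface text tells. Its arguments: {"type":"object","properties":{"rows":{"type":"string"}},"required":["rows"]}

```bash
mkdir -p pics; ls; python3 - <<'E'
from bench import ctrl
import cv2
print(ctrl.pinch_z, ctrl.get_obs())
for n in ("scene","top"):
    c=ctrl.camera(n); cv2.imwrite(f"pics/{n}0.png",c["color"])
    print(n,{k:v for k,v in c.items() if k!="color"})
E
```

```text
pics
0.0539 {'time_s': 0.0, 'q': array([ 1.07270519e+00,  1.81546878e-01,  1.60803539e+00,  5.39041306e-06,
        1.35379738e+00, -2.06314164e-01]), 'dq': array([ 1.59168469e-03, -7.86759787e-05, -1.01885347e-03,  1.18921667e-03,
        2.04280405e-04, -1.06971543e-03]), 'joint_efforts': array([ 7.93967865e-04, -4.44890070e+01, -3.51328611e+01, -6.02810883e-05,
        9.12238058e-03, -1.57332920e-05]), 'eef_pos': array([0.16517696, 0.55030644, 0.30296753]), 'eef_rot': array([ 3.72677152e-04,  8.02388508e-01,  5.96801377e-01, -8.12067096e-04]), 'wrist_force': array([ 0.90839248, -0.41730484, -0.11635077]), 'torque': array([-0.01625875,  0.03370138,  0.06756503]), 'opening': 0.996908498212797}
scene {'fx': 404.81732103981346, 'fy': 404.81732103981346, 'cx': 257.48253982012, 'cy': 189.8189271972654, 'k1': 0.018267304450017435, 'rvec': array([ 2.19610455,  0.75656564, -0.34844208]), 'tvec': array([-0.49091362, -0.12695117,  1.48772398])}
top {'fx': 365.04136434689843, 'fy': 365.04136434689843, 'cx': 256.5075630895155, 'cy': 186.0043646883103, 'k1': -0.07233999145739131, 'rvec': array([ 2.11221765, -2.12163077,  0.19733106]), 'tvec': array([0.08587738, 0.5797969 , 1.05869263])}
```

View pics/scene0.png

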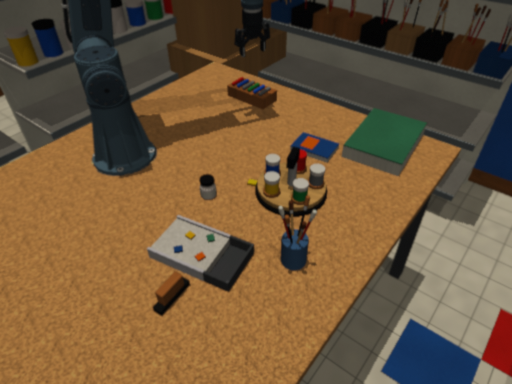

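View pics/top0.png

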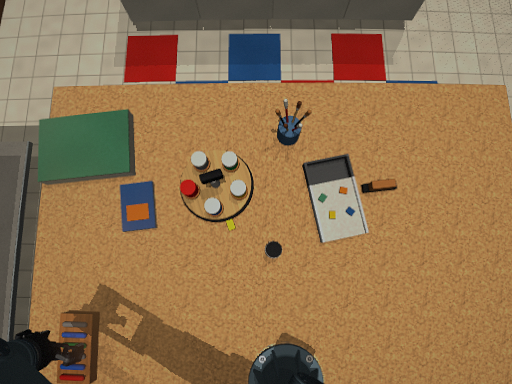

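```bash
cat > h.py <<'E'
from bench import ctrl
import numpy as np, cv2
from scipy.optimize import brentq
from scipy.spatial.transform import Rotation as R
def cam(n): return ctrl.camera(n)
def proj(c,P):
    P=np.atleast_2d(P).astype(float)
    Rm=cv2.Rodrigues(np.array(c["rvec"]))[0]; q=P@Rm.T+np.array(c["tvec"])
    s=q[:,:2]/q[:,2:]; s=s*(1+c["k1"]*(s**2).sum(1,keepdims=True))
    return s*[c["fx"],c["fy"]]+[c["cx"],c["cy"]]
def unproj(c,uv,z):
    K=np.array([[c["fx"],0,c["cx"]],[0,c["fy"],c["cy"]],[0,0,1.]])
    s=cv2.undistortPoints(np.array(uv,float).reshape(-1,1,2),K,np.array([c["k1"],0,0,0,0.])).reshape(-1,2)
    Rm=cv2.Rodrigues(np.array(c["rvec"]))[0]; o=-Rm.T@np.array(c["tvec"])
    d=np.c_[s,np.ones(len(s))]@Rm
    return o+d*((z-o[2])/d[:,2])[:,None]
def crop(c,x0,y0,x1,y1,k,name,pts=None):
    im=cv2.resize(c["color"][y0:y1,x0:x1],None,fx=k,fy=k,interpolation=cv2.INTER_CUBIC)
    if pts is not None:
        for p in pts: cv2.circle(im,tuple(int(v) for v in ((np.array(p)-[x0,y0]+.5)*k-.5)),2,(255,0,255),-1)
    cv2.imwrite("pics/"+name,im)
E
python3 - <<'E'
from h import *
C={n:cam(n) for n in("top","scene")}
hz={"carousel":.0,"turntable":.036,"red_jar":.102,"grip_bar":.16,"board":.03,"trough":.0,"scraper_c":.0,"chip0_c":.038,"chip1_c":.038,"chip2_c":.038,"chip3_c":.038,"brush_pot":0,"gesso_jar":.07,"sketch_pad":.02}
for n in C:
  for q,z in hz.items():
    r=ctrl.trace(n,q)[:2]
    for d in r:
        m=d["region"]; ys,xs=np.nonzero(m); u=[xs.mean(),ys.mean()]
        (cc,sz,a)=cv2.minAreaRect(np.c_[xs,ys].astype(np.float32))
        print(n,q,round(d["confidence"],2),np.round(u,1),m.sum(),"w",np.round(unproj(C[n],u,z)[0],3),"rect",np.round(cc,1),np.round(sz,1),round(a,1))
crop(C["top"],290,140,410,250,6,"t1.png"); crop(C["top"],170,140,270,240,6,"t2.png")
crop(C["scene"],140,205,265,320,6,"s1.png")
E
```

```text
top carousel 0.75 [216.4 186. ] 4303 w [0.592 0.213 0.   ] rect [216.5 185.5] [72.9 72.9] 26.6
top carousel 0.62 [332.  213.6] 54 w [ 0.501 -0.155  0.   ] rect [332.  213.5] [7. 6.] 90.0
top red_jar 0.64 [215.3 183.9] 3941 w [0.578 0.204 0.102] rect [215.5 184. ] [68. 71.] 90.0
top grip_bar 0.59 [215.4 183.6] 4006 w [0.567 0.197 0.16 ] rect [216.  183.5] [69. 72.] 90.0
top board 0.66 [334.4 197.2] 3570 w [ 0.549 -0.159  0.03 ] rect [334.7 197.7] [82.2 48.5] 76.0
top board 0.45 [215.3 183.9] 3837 w [0.593 0.213 0.03 ] rect [215.4 184.5] [70.4 68.4] 8.1
top trough 0.84 [334.6 197.4] 3843 w [ 0.553 -0.166  0.   ] rect [334.6 197.2] [82.7 49.5] 76.0
top trough 0.28 [343.4 189.6] 45 w [ 0.578 -0.196  0.   ] rect [343.5 189.5] [5. 7.] 90.0
top scraper_c 0.73 [378.9 185.6] 348 w [ 0.591 -0.312  0.   ] rect [378.3 185.4] [10.4 35.3] 83.7
top chip0_c 0.63 [334.5 197.4] 3844 w [ 0.547 -0.158  0.038] rect [334.3 197.7] [82.9 49.8] 76.5
top chip1_c 0.42 [332.  213.5] 52 w [ 0.497 -0.148  0.038] rect [332.  213.5] [7. 6.] 90.0
top chip1_c 0.26 [349.7 210.3] 46 w [ 0.506 -0.203  0.038] rect [349.8
[... 1038 characters left out ...]
ect [200.5 250. ] [97.7 54.7] 23.8
scene scraper_c 0.79 [169.9 292.4] 879 w [ 0.574 -0.3    0.   ] rect [168.4 292.8] [22.2 46.7] 41.4
scene chip0_c 0.38 [178.4 248.4] 48 w [ 0.511 -0.204  0.038] rect [178. 248.] [6. 8.] 90.0
scene chip1_c 0.52 [189.8 234.3] 45 w [ 0.499 -0.149  0.038] rect [189.8 234.3] [7.1 6.4] 45.0
scene chip2_c 0.42 [210.3 237.2] 63 w [ 0.552 -0.121  0.038] rect [210. 237.] [8. 8.] 90.0
scene brush_pot 0.76 [294.7 238.4] 1451 w [0.724 0.05  0.   ] rect [297.8 232.8] [72.4 36.8] 86.8
scene gesso_jar 0.87 [206.8 186.2] 368 w [0.421 0.007 0.07 ] rect [207. 186.] [24. 16.] 90.0
scene sketch_pad 0.87 [316.2 146.2] 806 w [0.542 0.454 0.02 ] rect [314.1 146.2] [45.9 21.8] 18.4
```

```bash
ls -la pics
```

```text
total 1872
drwxr-xr-x 2 agent agent   4096 Dec  6 02:53 .
drwxr-xr-x 3 agent agent   4096 Dec  6 02:52 ..
-rw-r--r-- 1 agent agent 397850 Dec  6 02:53 s1.png
-rw-r--r-- 1 agent agent 281383 Dec  6 02:52 scene0.png
-rw-r--r-- 1 agent agent 477969 Dec  6 02:53 t1.png
-rw-r--r-- 1 agent agent 401059 Dec  6 02:53 t2.png
-rw-r--r-- 1 agent agent 343381 Dec  6 02:52 top0.png
```

View pics/t1.png

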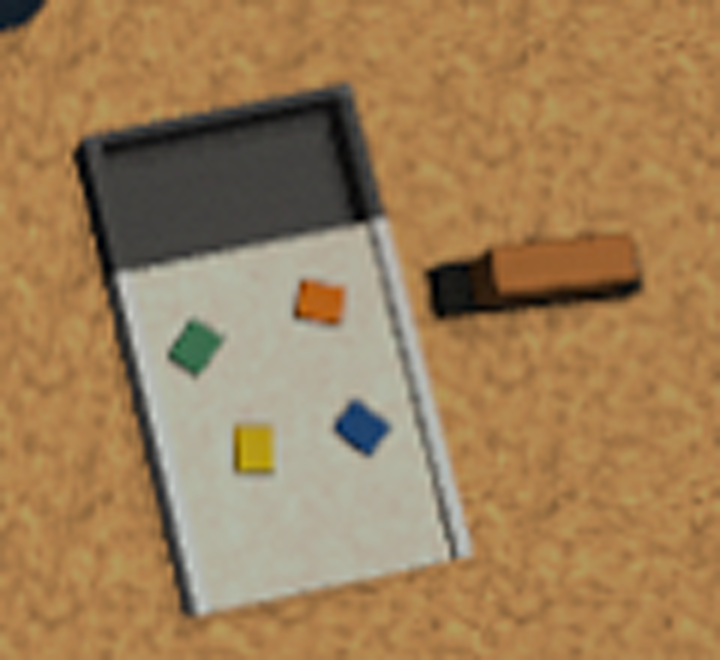

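View pics/s1.png

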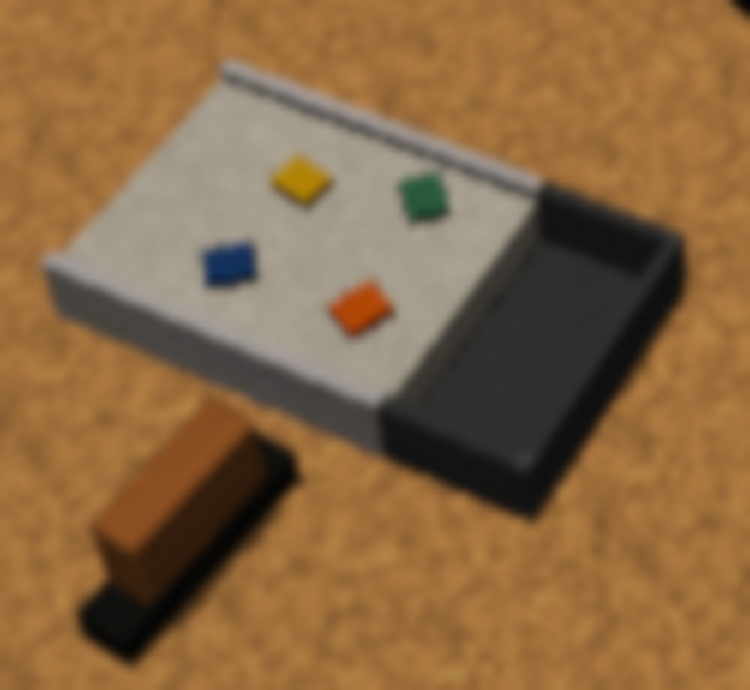

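View pics/t2.png

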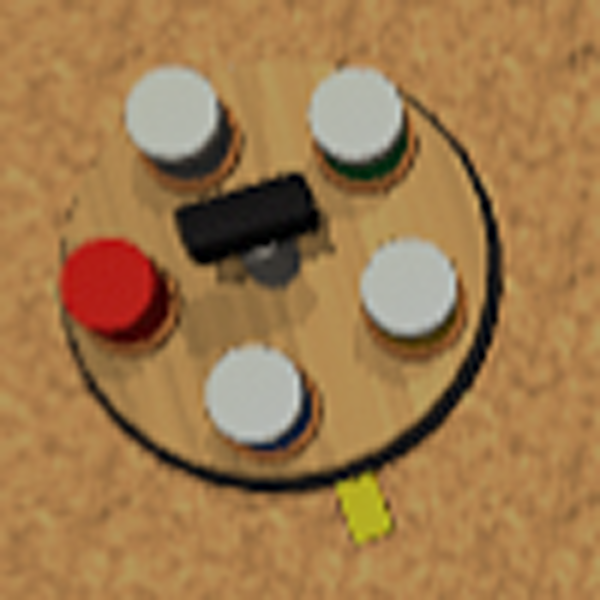

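```bash
cat > fit.py <<'E'
from h import *
from scipy.optimize import least_squares
T=cam("top");S=cam("scene")
t1=lambda p:(np.array(p,float)+.5)/6-.5+[290,140]
t2=lambda p:(np.array(p,float)+.5)/6-.5+[170,140]
s1=lambda p:(np.array(p,float)+.5)/6-.5+[140,205]
def pose(p,L):
    c,s=np.cos(p[2]),np.sin(p[2]); L=np.array(L,float)
    return np.c_[p[0]+c*L[:,0]-s*L[:,1],p[1]+s*L[:,0]+c*L[:,1],L[:,2]]
# board
def L(hw): return [(-.1,hw,.038),(-.1,-hw,.038),(.149,hw,.038),(.149,-hw,.038)]
tp=t1([(190,612),(470,553),(80,142),(347,88)]); sp=s1([(228,64),(45,262),(685,240),(540,480)])
def res(p,sep=False):
    W=pose(p,L(p[3])); a=proj(T,W)-tp; b=(proj(S,W)-sp)
    return np.r_[a.ravel(),b[:3].ravel()]
r=least_squares(res,[.55,-.16,-.2,.07]); print("board",r.x,np.degrees(r.x[2])); print(np.round(r.fun,1))
B=r.x
def tob(w): 
    d=np.array(w)[:2]-B[:2]; c,s=np.cos(B[2]),np.sin(B[2]); return np.array([c*d[0]+s*d[1],-s*d[0]+c*d[1]])
for n,c in (("top",T),("scene",S)):
  for q in range(4):
    for d in ctrl.trace(n,f"chip{q}_c")[:3]:
        if d["region"].sum()<100:
            ys,xs=np.nonzero(d["region"]); print(n,q,np.round(d["confidence"],2),np.round(tob(unproj(c,[xs.mean(),ys.mean()],.036)[0])*1000))
# scraper: handle top corners z .062 ; foot top visible corners z .02
Ls=[(.013,.038,.062),(.013,-.038,.062),(-.013,-.038,.062),(-.013,.038,.062),(.014,.055,.02),(-.014,.055,.0)]
tp2=t1([(490,250),(632,234),(638,285),(495,298),(432,268),(438,318)])
Lsc=[(.013,.038,.062),(.013,-.038,.062),(-.013,-.038,.062),(-.013,.038,.062),(.014,-.055,0),(.014,.055,.02)]
sp2=s1([(258,432),(133,553),(95,525),(210,398),(133,662),(297,462)])
# which scene sides: handle top: +x side is far right
def res2(p): return np.r_[(proj(T,pose(p,Ls))-tp2).ravel(),(proj(S,pose(p,Lsc))-sp2).ravel()]
r=least_squares(res2,[.58,-.29,.1]); print("scraper",r.x,np.degrees(r.x[2]));print(np.round(r.fun,1))
# carousel: lids
a=np.radians(72)*np.arange(5)
def res3(p):
    W=np.c_[p[0]+.078*np.cos(p[2]+a),p[1]+.078*np.sin(p[2]+a),np.full(5,.102)]
    return (proj(T,W)-t2([(109,285),(255,389),(409,287),(357,115),(173,112)])).ravel()
r=least_squares(res3,[.58,.2,np.pi/2]); print("carousel",r.x,"red az",np.degrees(r.x[2]));print(np.round(r.fun,1))
w=unproj(T,t2([(365,508)]),.010)[0]; print("pointer az",np.degrees(np.arctan2(w[1]-r.x[1],w[0]-r.x[0])),np.hypot(*(w[:2]-r.x[:2])))
w=unproj(T,t2([(247,217)]),.16)[0]; print("bar",w)
crop(S,240,130,340,220,6,"s2.png")
E
python3 fit.py
```

```text
board [ 0.52598874 -0.16479874  0.19693528  0.0721362 ] 11.283560243655794
[ 0.6 -0.8 -0.2 -0.7  0.6 -0.6  0.4 -0.4  0.4 -1.   0.  -0.4 -1.4 -1.7]
top 0 0.43 [ 39. -31.]
top 0 0.42 [-27. -34.]
top 1 0.52 [-26.  22.]
top 1 0.5 [31. 40.]
top 2 0.59 [31. 39.]
top 3 0.39 [ 40. -30.]
scene 0 0.55 [-25. -35.]
scene 2 0.56 [33. 39.]
scene 3 0.17 [-24.  22.]
scraper [ 0.58776385 -0.30705254  0.10333249] 5.9205157527099335
[-0.2 -1.5  0.2 -1.4  0.7 -1.7  0.4 -1.2  0.3 -1.5 -1.  -0.1 -0.4 -2.5
 -0.4 -0.4 -2.2 -0.7 -0.3 -1.4 -0.7  1.2 -0.2 -2.1]
carousel [0.59297121 0.21107502 1.86967216] red az 107.12432412315196
[-0.2 -0.3 -0.   0.8  0.2 -0.1  0.  -0.3 -0.  -0.1]
pointer az -160.03182917419946 0.1331119903709311
bar [0.5897154  0.21001798 0.16      ]
```

```bash
cat >> fit.py <<'E'
print("---")
for f in (lambda p:(proj(T,pose(p,Ls))-tp2).ravel(), lambda p:(proj(S,pose(p,Lsc))-sp2).ravel()):
    r=least_squares(f,[.58,-.29,.1]); print("scraper",r.x,np.degrees(r.x[2]),np.round(r.fun,1))
for f in (lambda p:(proj(T,pose(p,L(p[3])))-tp).ravel(), lambda p:(proj(S,pose(p,L(p[3])))-sp).ravel()[:6]):
    r=least_squares(f,[.55,-.16,-.2,.07]); print("board",r.x,np.degrees(r.x[2]),np.round(r.fun,1))
E
python3 fit.py | sed -n '/---/,$p'
```

```text
---
scraper [ 0.58365123 -0.3065767   0.09099467] 5.213610395384262 [-0.2 -0.3  0.2  0.   0.6 -0.2  0.3 -0.   0.2 -0.4 -1.2  1. ]
scraper [ 0.59113322 -0.30766158  0.08358129] 4.7888552868288 [ 0.6 -1.5  0.   0.5 -1.6  0.   0.7 -0.5 -0.4  2.   0.8 -1. ]
board [ 0.52401497 -0.16373586  0.19971421  0.073011  ] 11.442781128659039 [ 0.1 -0.  -0.2 -0.2 -0.1  0.1  0.2  0.1]
board [ 0.52952199 -0.16703693  0.19367279  0.07133538] 11.096633447985141 [ 0.6  0.1  0.4  0.4 -1.  -0.3]
```

View pics/s2.png

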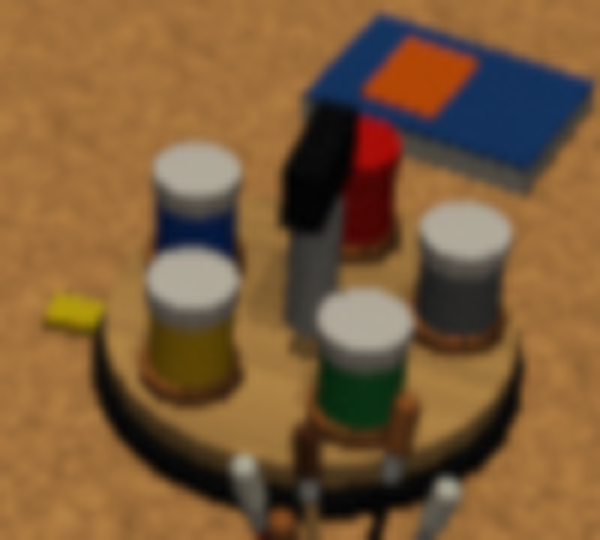

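```bash
cat > car.py <<'E'
from h import *
from scipy.optimize import least_squares
T=cam("top");S=cam("scene")
t2=lambda p:(np.array(p,float)+.5)/6-.5+[170,140]
s2=lambda p:(np.array(p,float)+.5)/6-.5+[240,130]
a=np.radians(72)*np.arange(5)
tp=t2([(109,285),(255,389),(409,287),(357,115),(173,112)]); sp=s2([(197,170),(193,281),(364,320),(465,230)])
def W(p): return np.c_[p[0]+.078*np.cos(p[2]+a),p[1]+.078*np.sin(p[2]+a),np.full(5,.102)]
def Pt(p): return [[p[0]+.135*np.cos(p[3]),p[1]+.135*np.sin(p[3]),.010]]
ft=lambda p:np.r_[(proj(T,W(p))-tp).ravel(),(proj(T,Pt(p))-t2([(365,508)])).ravel()]
fs=lambda p:np.r_[(proj(S,W(p)[1:])-sp).ravel(),(proj(S,Pt(p))-s2([(75,311)])).ravel()]
for f in (ft,fs,lambda p:np.r_[ft(p),fs(p)]):
    r=least_squares(f,[.59,.21,1.87,3.4]); print(r.x,np.degrees(r.x[2:]),np.diff(np.degrees(r.x[2:])),np.round(r.fun,1))
E
python3 car.py
```

```text
[0.59324945 0.21117835 1.86968019 3.49023944] [107.12478371 199.97598968] [92.85120597] [-0.2 -0.4 -0.1  0.7  0.2 -0.2 -0.  -0.4 -0.  -0.2  0.2  0.5]
[0.59817487 0.20996514 1.87023945 3.48973912] [107.15682691 199.94732343] [92.79049652] [-0.1  0.  -0.2 -0.2  0.3  0.2  0.2  0.1 -0.3 -0.2]
[0.59496479 0.21129736 1.87348698 3.49053253] [107.34289665 199.99278194] [92.64988528] [-0.2 -0.9  0.   0.2  0.2 -0.9 -0.1 -1.  -0.1 -0.7  0.2 -0.1 -0.7 -0.5
 -0.7 -0.8 -0.3 -0.5 -0.4 -0.5 -0.8 -0.7]
```

Call:
move_arm --rows "-1.5 1.4 0 0 0 0 1; -3 2.8 0 0 0 0 1; -3.5 3.25 0 0 0 0 1; -3.5 3.25 0 0 0 0 1; -3.5 3.25 0 0 0 0 1; -3.5 3.25 0 0 0 0 1; -3.5 3.25 0 0 0 0 1; -3.5 3.25 0 0 0 0 1; -3.5 3.25 0 0 0 0 1; -3.5 3.25 0 0 0 0 1; -3.5 3.25 0 0 0 0 1; -3.5 3.25 0 0 0 0 1; -3.5 3.25 0 0 0 0 1; -3.5 3.25 0 0 0 0 1; -3.5 3.25 0 0 0 0 1; -3.5 3.25 0 0 0 0 1; -3.5 3.25 0 0 0 0 1; -3.5 3.25 0 0 0 0 1; -3.5 3.25 0 0 0 0 1; -3.5 3.25 0 0 0 0 1"

```text
time_s: 4.7
eef_pos: [0.5723, -0.2781, 0.3038]
eef_rot: [0.0, 0.802, 0.597, 0.0]
wrist_force: [1.7, -0.5, 0.1]
opening: 1.001
```

Call:
move_arm --rows "-2.5 2.3 0 0 0 8.5 1; 0 0 0 0 0 8.5 1; 0 0 0 0 0 8.5 1; 0 0 0 0 0 8.5 1; 0 0 0 0 0 8.5 1; 0 0 0 0 0 8.5 1; 0 0 0 0 0 8.5 1; 0 0 0 0 0 8.5 1; 0 0 0 0 0 0 1; 0 0 0 0 0 0 1"

```text
time_s: 5.7
eef_pos: [0.5866, -0.3067, 0.3038]
eef_rot: [-0.0, 0.999, 0.048, -0.0]
wrist_force: [0.9, 0.5, -0.2]
opening: 1.001
```

```bash
cat >> h.py <<'E'
def st():
    o=ctrl.get_obs(); w,x,y,z=o["eef_rot"]; M=R.from_quat([x,y,z,w]).as_matrix()
    print("t",round(o["time_s"],2),"p",np.round(o["eef_pos"]*1000,1),"az",round(np.degrees(np.arctan2(M[1,0],M[0,0])),2),"zt",np.round(M[:,2],4),"F",np.round(o["wrist_force"],1),"T",np.round(o["torque"],2),"op",round(o["opening"],3))
    return o,M
def delta(x,y,z):
    "shift in cm in tool axes to get TCP to world x y z (mm)"
    o,M=st(); print("delta cm",np.round(M.T@(np.array([x,y,z])/1000-o["eef_pos"])*100,2))
E
python3 - <<'E'
from h import *
delta(587,-307,200)
crop(cam("top"),290,110,450,260,5,"t3.png")
crop(cam("scene"),110,180,270,330,5,"s3.png")
E
```

```text
t 5.7 p [ 586.6 -306.7  303.8] az 5.51 zt [-1.e-04  1.e-04 -1.e+00] F [ 0.9  0.5 -0.2] T [ 0.01  0.01 -0.  ] op 1.001
delta cm [ 0.04  0.04 10.38]
```

View pics/s3.png

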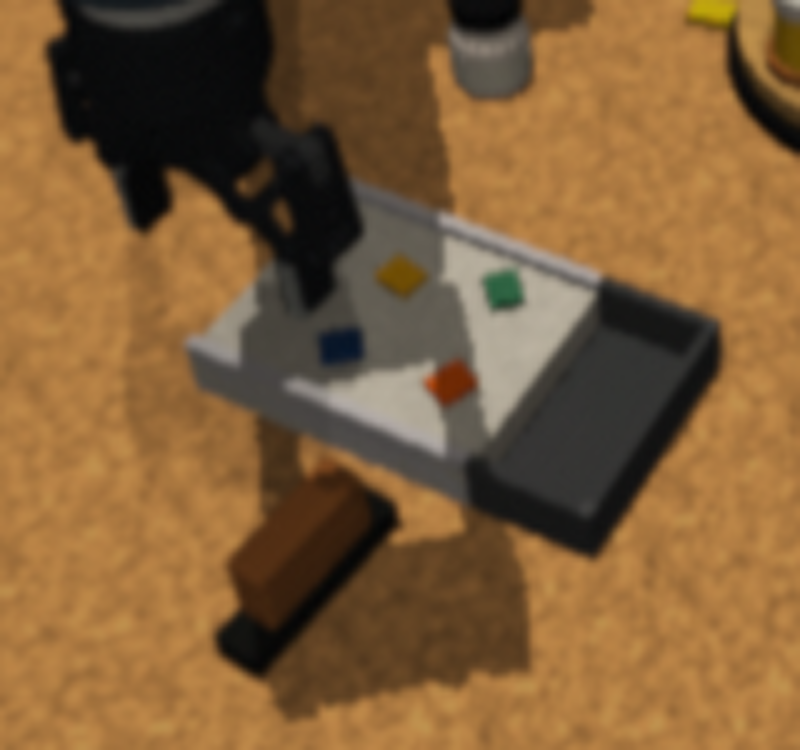

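Call:
move_arm --rows "0 0 2 0 0 0 1; 0 0 3 0 0 0 1; 0 0 3 0 0 0 1; 0 0 2.5 0 0 0 1; 0 0 0 0 0 0 1; 0 0 0 0 0 0 1"

```text
time_s: 6.4
eef_pos: [0.5866, -0.3067, 0.1991]
eef_rot: [-0.0, 0.999, 0.047, -0.0]
wrist_force: [-0.7, -0.5, 0.7]
opening: 0.995
```

```bash
python3 - <<'E'
from h import *
delta(587,-307,102)
crop(cam("top"),290,110,450,260,5,"t4.png")
crop(cam("scene"),110,180,270,330,5,"s4.png")
E
```

```text
t 6.4 p [ 586.6 -306.7  199.1] az 5.34 zt [-4.e-04  3.e-04 -1.e+00] F [-0.7 -0.5  0.7] T [-0.02  0.   -0.03] op 0.995
delta cm [0.04 0.03 9.71]
```

View pics/s4.png

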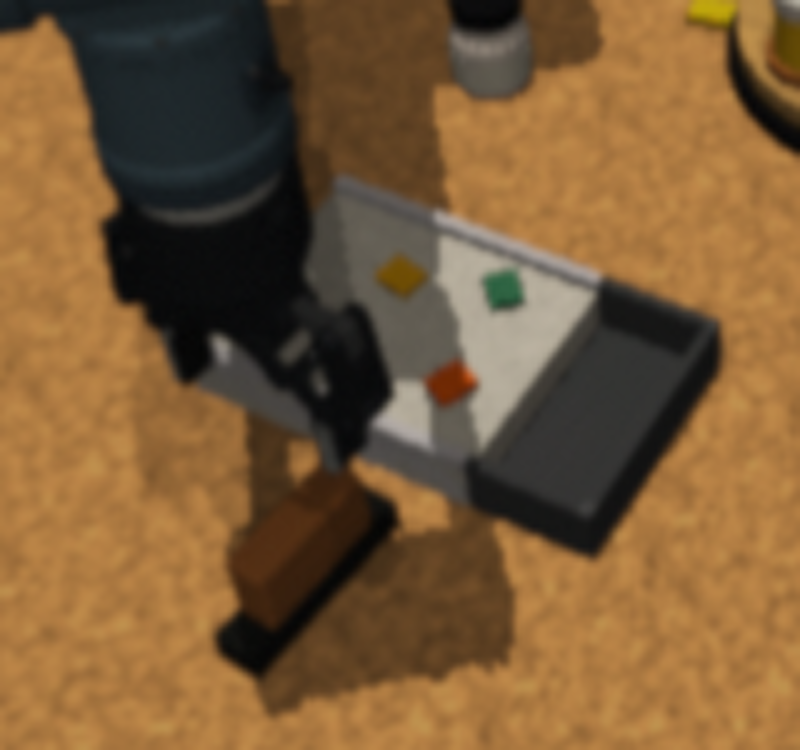

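View pics/t4.png

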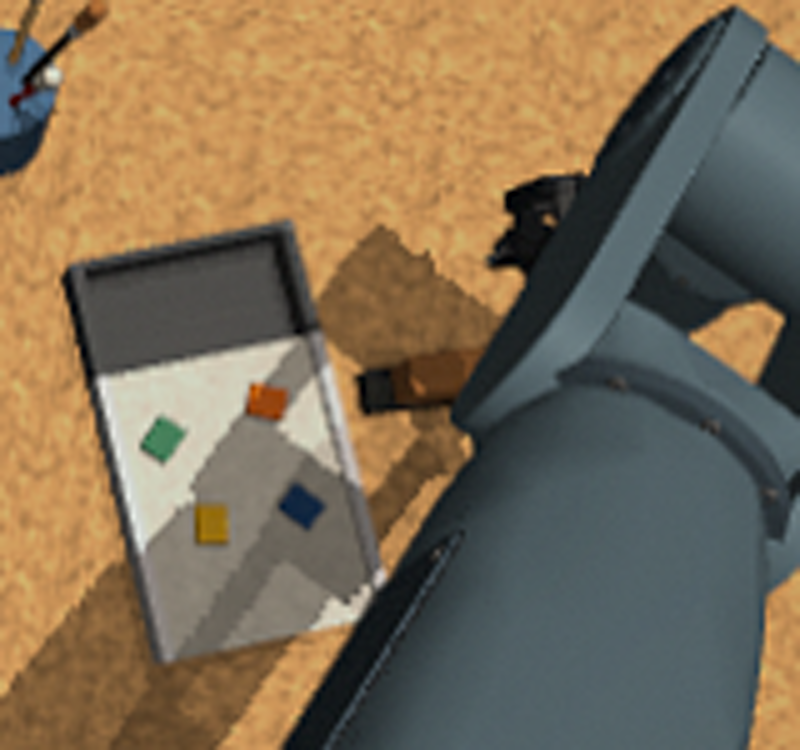

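Call:
move_arm --rows "0 0 2 0 0 0 1; 0 0 2.5 0 0 0 1; 0 0 2.5 0 0 0 1; 0 0 1.5 0 0 0 1; 0 0 1.2 0 0 0 1; 0 0 0 0 0 0 1; 0 0 0 0 0 0 1"

```text
time_s: 7.2
eef_pos: [0.5871, -0.3071, 0.1029]
eef_rot: [0.0, 0.999, 0.046, 0.001]
wrist_force: [0.6, 0.8, -0.5]
opening: 1.004
```

```bash
python3 - <<'E'
from h import *
delta(587,-307,102)
crop(cam("scene"),110,180,270,330,5,"s5.png")
E
```

```text
t 7.2 p [ 587.1 -307.1  102.9] az 5.29 zt [ 1.1e-03 -8.0e-04 -1.0e+00] F [ 0.6  0.8 -0.5] T [ 0.   -0.02  0.01] op 1.004
delta cm [-0.01 -0.01  0.09]
```

View pics/s5.png

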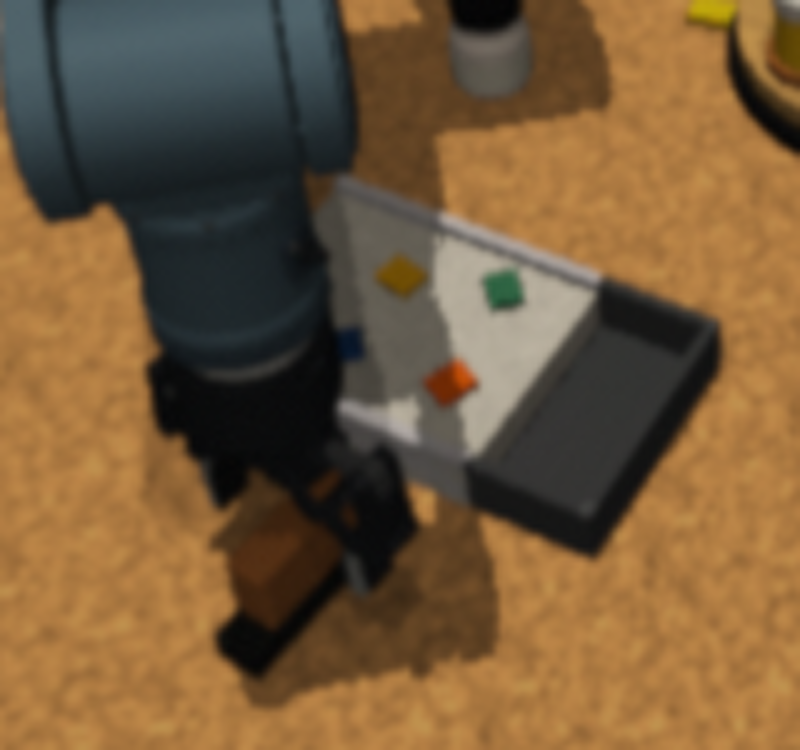

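Call:
move_arm --rows "0 0 0 0 0 0 0.7; 0 0 0 0 0 0 0.6; 0 0 0 0 0 0 0.5; 0 0 0 0 0 0 0.4; 0 0 0 0 0 0 0.3; 0 0 0 0 0 0 0.2; 0 0 0 0 0 0 0; 0 0 0 0 0 0 0; 0 0 0 0 0 0 0; 0 0 0 0 0 0 0"

```text
time_s: 8.25
eef_pos: [0.5867, -0.3068, 0.1022]
eef_rot: [0.0, 0.999, 0.046, 0.0]
wrist_force: [-0.9, 0.5, 3.3]
opening: 0.297
```

```bash
python3 - <<'E'
from h import *
st()
crop(cam("scene"),110,180,270,330,5,"s6.png")
E
```

```text
t 8.25 p [ 586.7 -306.8  102.2] az 5.28 zt [ 4.e-04 -3.e-04 -1.e+00] F [-0.9  0.5  3.3] T [ 0.07  0.08 -0.  ] op 0.297
```

View pics/s6.png

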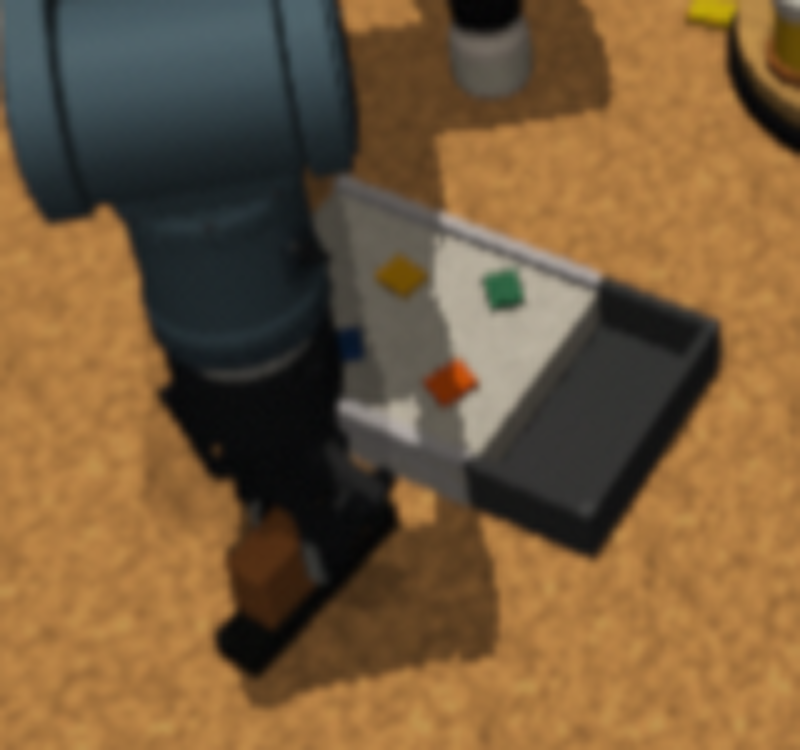

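Call:
move_arm --rows "0 0 -0.5 0 0 0 0; 0 0 -1.5 0 0 0 0; 0 0 -2 0 0 0 0; 0 0 -2 0 0 0 0; 0 0 -1 0 0 0 0; -1 -1.3 0 0 0 0 0; -2 -2.5 0 0 0 0 0; -2 -2.5 0 0 0 0 0; -2 -2.5 0 0 0 0 0; -2 -2.5 0 0 0 0 0; -1.2 -1.6 0 0 0 0 0; -1 -1.2 0 0 0 -2 0; 0 0 0 0 0 -4 0; 0 0 0 0 0 0 0; 0 0 0 0 0 0 0"

```text
time_s: 9.8
eef_pos: [0.4622, -0.1768, 0.1722]
eef_rot: [0.0, 0.995, 0.097, 0.0]
wrist_force: [0.5, 0.6, -1.5]
opening: 0.296
```

```bash
python3 - <<'E'
from h import *
delta(461.7,-176.3,133.7)
crop(cam("scene"),110,180,270,330,5,"s7.png")
crop(cam("top"),290,130,410,250,5,"t7.png")
E
```

```text
t 9.8 p [ 462.2 -176.8  172.2] az 11.18 zt [ 5.e-04 -4.e-04 -1.e+00] F [ 0.5  0.6 -1.5] T [0.04 0.01 0.  ] op 0.296
delta cm [-0.05 -0.06  3.85]
```

View pics/s7.png

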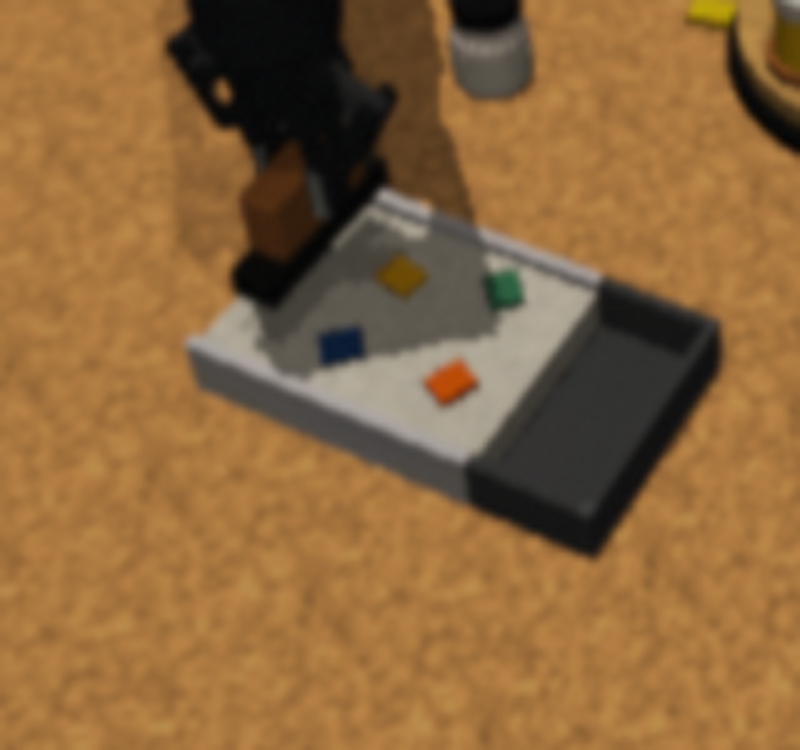

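View pics/t7.png

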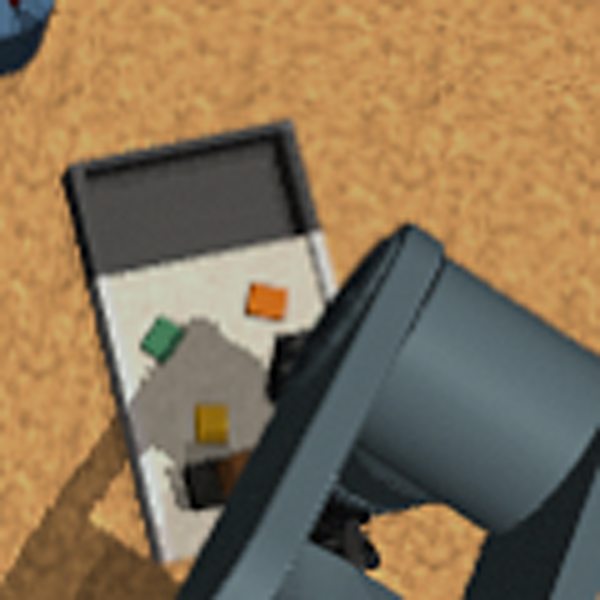

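```bash
python3 - <<'E'
from h import *
a=np.radians(11.2);c,s=np.cos(a),np.sin(a)
P=[(462.2+c*x-s*y,-176.8+s*x+c*y,z) for x,y,z in [(14,55,90),(-14,55,90),(14,-55,90),(-14,-55,90),(14,-55,70),(14,55,70)]]
P=np.array(P)/1000
T=cam("top");S=cam("scene")
print(((proj(T,P)-[290,130]+.5)*5-.5).round()); print(((proj(S,P)-[110,180]+.5)*5-.5).round())
E
```

```text
[[184. 463.]
 [195. 510.]
 [366. 425.]
 [378. 472.]
 [357. 429.]
 [178. 466.]]
[[384. 154.]
 [343. 139.]
 [265. 286.]
 [222. 268.]
 [271. 311.]
 [389. 179.]]
```

Call:
move_arm --rows "-0.05 -0.05 1 0 0 0 0; 0 0 1.5 0 0 0 0; 0 0 0.8 0 0 0 0; 0 0 0.5 0 0 0 0; 0 0 0 0 0 0 0; 0 0 0 0 0 0 0"

```text
time_s: 10.6
eef_pos: [0.4616, -0.1763, 0.134]
eef_rot: [0.0, 0.995, 0.098, 0.0]
wrist_force: [0.2, -0.4, -0.8]
opening: 0.298
```

```bash
python3 - <<'E'
from h import *
st()
crop(cam("scene"),110,180,270,330,5,"s8.png")
E
```

```text
t 10.6 p [ 461.6 -176.3  134. ] az 11.28 zt [ 1.e-04 -1.e-04 -1.e+00] F [ 0.2 -0.4 -0.8] T [-0.01  0.04 -0.01] op 0.298
```

View pics/s8.png

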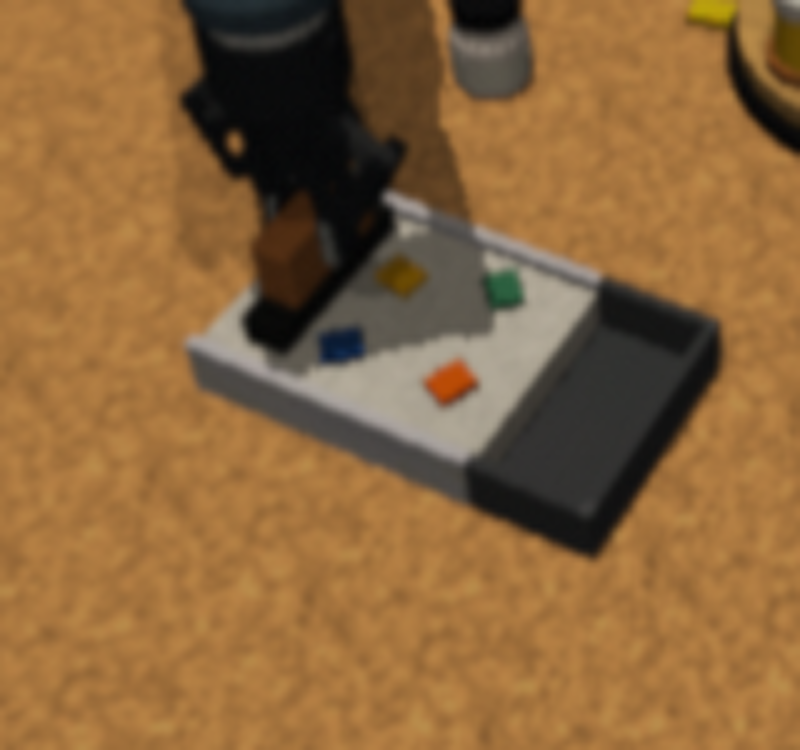

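Call:
move_arm --rows "0 0 0.1 0 0 0 0; 0.4 0 0 0 0 0 0; 0.7 0 0 0 0 0 0; 0.7 0 0 0 0 0 0; 0.7 0 0 0 0 0 0; 0.7 0 0 0 0 0 0; 0.7 0 0 0 0 0 0; 0.7 0 0 0 0 0 0; 0.7 0 0 0 0 0 0; 0.7 0 0 0 0 0 0; 0.7 0 0 0 0 0 0; 0.7 0 0 0 0 0 0; 0.7 0 0 0 0 0 0; 0.7 0 0 0 0 0 0"

```text
time_s: 12.05
eef_pos: [0.5483, -0.1589, 0.1329]
eef_rot: [-0.0, 0.995, 0.098, -0.0]
wrist_force: [-0.5, -0.9, -0.6]
opening: 0.296
```

```bash
python3 - <<'E'
from h import *
st()
crop(cam("scene"),110,180,270,330,5,"s9.png")
crop(cam("top"),290,130,410,250,5,"t9.png")
E
```

```text
t 12.05 p [ 548.3 -158.9  132.9] az 11.28 zt [-0.  0. -1.] F [-0.5 -0.9 -0.6] T [-0.02  0.06 -0.01] op 0.296
```

View pics/s9.png

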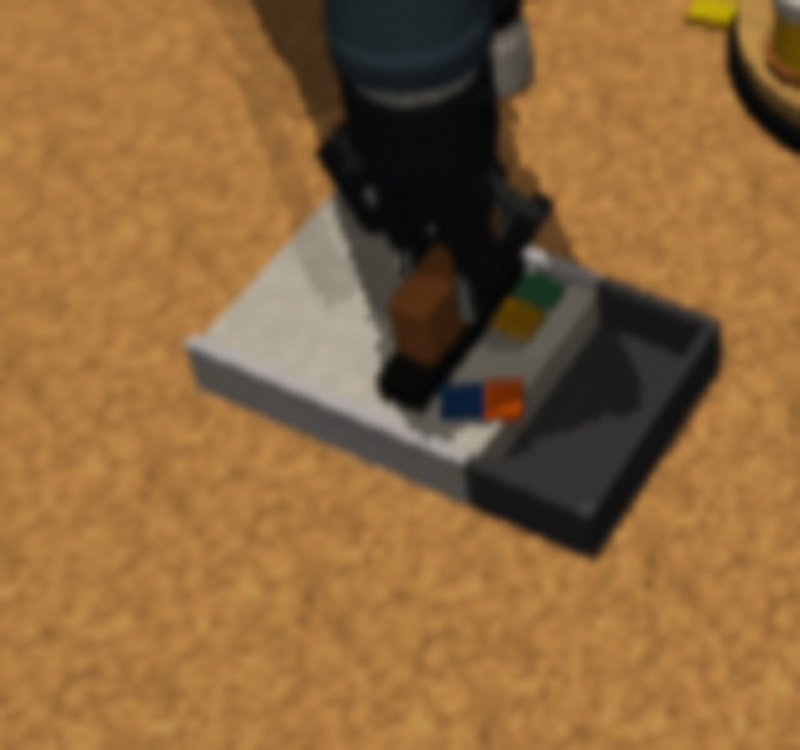

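View pics/t9.png

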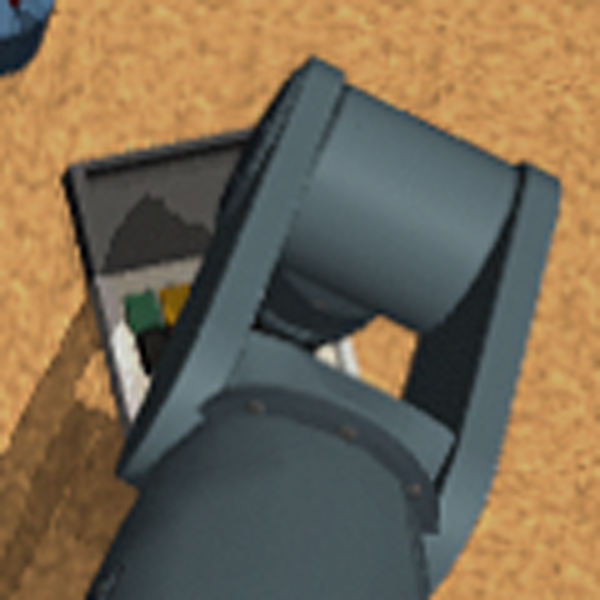

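Call:
move_arm --rows "0.4 0 0 0 0 0 0; 0.5 0 0 0 0 0 0; 0.5 0 0 0 0 0 0; 0.5 0 0 0 0 0 0; 0.5 0 0 0 0 0 0; 0.5 0 0 0 0 0 0; 0.5 0 0 0 0 0 0; 0.5 0 0 0 0 0 0; 0.5 0 0 0 0 0 0; 0.5 0 0 0 0 0 0; 0.5 0 0 0 0 0 0; 0.5 0 0 0 0 0 0; 0 0 0 0 0 0 0; 0 0 0 0 0 0 0; 0 0 0 0 0 0 0"

```text
time_s: 13.65
eef_pos: [0.6054, -0.1474, 0.1328]
eef_rot: [-0.0, 0.995, 0.098, -0.0]
wrist_force: [1.4, 0.2, -1.6]
opening: 0.295
```

```bash
python3 - <<'E'
from h import *
st()
crop(cam("scene"),110,180,270,330,5,"s10.png")
E
```

```text
t 13.65 p [ 605.4 -147.4  132.8] az 11.28 zt [-3.e-04  1.e-04 -1.e+00] F [ 1.4  0.2 -1.6] T [ 0.04 -0.01 -0.01] op 0.295
```

View pics/s10.png

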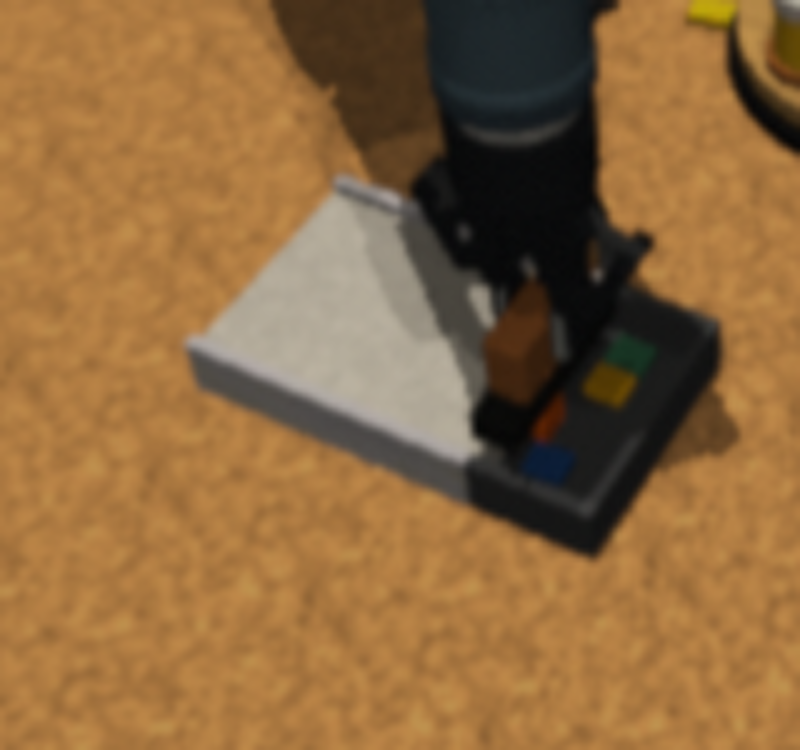

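Call:
move_arm --rows "0 0 -1 0 0 0 0; 0 0 -2 0 0 0 0; 0 0 -2 0 0 0 0; 0 0 -1 0 0 0 0; 0 1.5 0 0 0 2 0; 0 3 0 0 0 4 0; 0 3 0 0 0 0 0; 0 3 0 0 0 0 0; 0 3 0 0 0 0 0; 0 2 0 0 0 0 0; 0 0 0 0 0 0 0; 0 0 0 0 0 0 0"

```text
time_s: 14.9
eef_pos: [0.6228, -0.3021, 0.1916]
eef_rot: [-0.001, 0.999, 0.045, -0.001]
wrist_force: [-0.8, 0.3, -0.7]
opening: 0.298
```

```bash
python3 - <<'E'
from h import *
delta(587,-310,102.2)
crop(cam("scene"),110,180,270,330,5,"s11.png")
E
```

```text
t 14.9 p [ 622.8 -302.1  191.6] az 5.14 zt [-0.0015  0.0012 -1.    ] F [-0.8  0.3 -0.7] T [0.03 0.04 0.01] op 0.298
delta cm [-3.62  0.48  8.94]
```

View pics/s11.png

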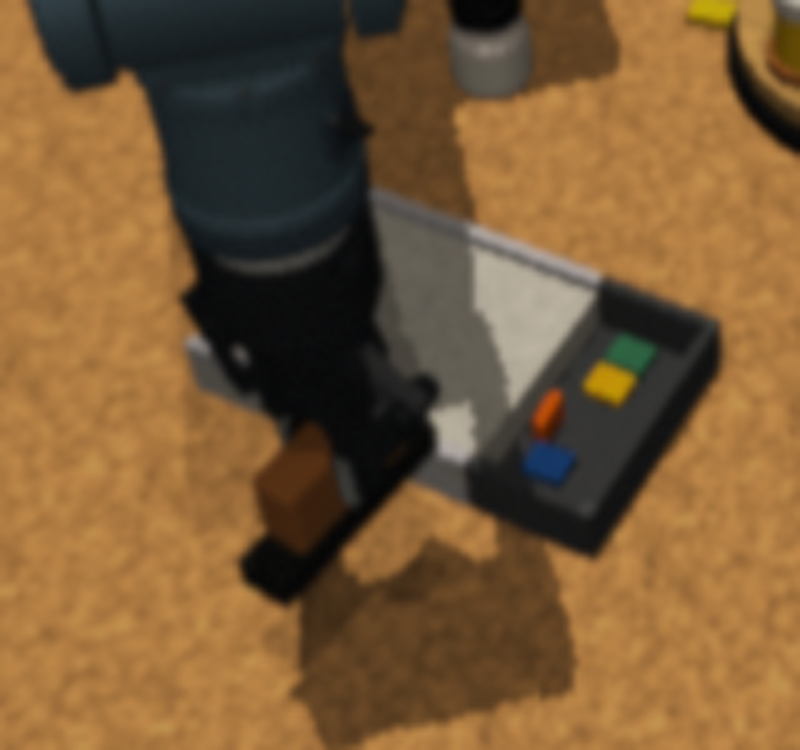

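Call:
move_arm --rows "-1.8 0.25 0 0 0 0 0; -1.8 0.25 0 0 0 0 0; 0 0 1.5 0 0 0 0; 0 0 2.5 0 0 0 0; 0 0 2.5 0 0 0 0; 0 0 1.3 0 0 0 0; 0 0 0.5 0 0 0 0; 0 0 0.3 0 0 0 0; 0 0 0.2 0 0 0 0; 0 0 0.1 0 0 0 0; 0 0 0 0 0 0 0; 0 0 0 0 0 0 0"

```text
time_s: 16.15
eef_pos: [0.5884, -0.3098, 0.1046]
eef_rot: [0.0, 0.999, 0.046, 0.0]
wrist_force: [0.0, -0.1, -1.4]
opening: 0.293
```

```bash
python3 - <<'E'
from h import *
delta(587,-310,102.2)
E
```

```text
t 16.15 p [ 588.4 -309.8  104.6] az 5.28 zt [ 8.e-04 -7.e-04 -1.e+00] F [ 0.  -0.1 -1.4] T [0.03 0.02 0.02] op 0.293
delta cm [-0.14  0.    0.24]
```

Call:
move_arm --rows "0 0 0.1 0 0 0 0; 0 0 0.1 0 0 0 0; 0 0 0.05 0 0 0 0; 0 0 0 0 0 0 0; 0 0 0 0 0 0 0"

```text
time_s: 16.65
eef_pos: [0.5883, -0.3097, 0.1022]
eef_rot: [0.0, 0.999, 0.046, 0.0]
wrist_force: [-1.7, 1.4, 5.5]
opening: 0.294
```

Call:
move_arm --rows "0 0 -0.05 0 0 0 0; 0 0 0 0 0 0 0.35; 0 0 0 0 0 0 0.45; 0 0 0 0 0 0 0.6; 0 0 0 0 0 0 0.8; 0 0 0 0 0 0 1; 0 0 0 0 0 0 1; 0 0 0 0 0 0 1; 0 0 -1 0 0 0 1; 0 0 -2.5 0 0 0 1; 0 0 -4 0 0 0 1; 0 0 -4 0 0 0 1; 0 0 -4 0 0 0 1; 0 0 -3.5 0 0 0 1; 0 0 0 0 0 0 1"

```text
time_s: 18.15
eef_pos: [0.5903, -0.3111, 0.3003]
eef_rot: [0.004, 0.999, 0.046, 0.005]
wrist_force: [1.2, -0.6, -0.2]
opening: 1.002
```

```bash
python3 - <<'E'
from h import *
delta(595.5,210.8,292)
crop(cam("scene"),110,180,270,330,5,"s12.png")
E
```

```text
t 18.15 p [ 590.3 -311.1  300.3] az 5.29 zt [ 0.0099 -0.0077 -0.9999] F [ 1.2 -0.6 -0.2] T [ 0.05 -0.05  0.02] op 1.002
delta cm [  5.33 -51.92   0.43]
```

View pics/s12.png

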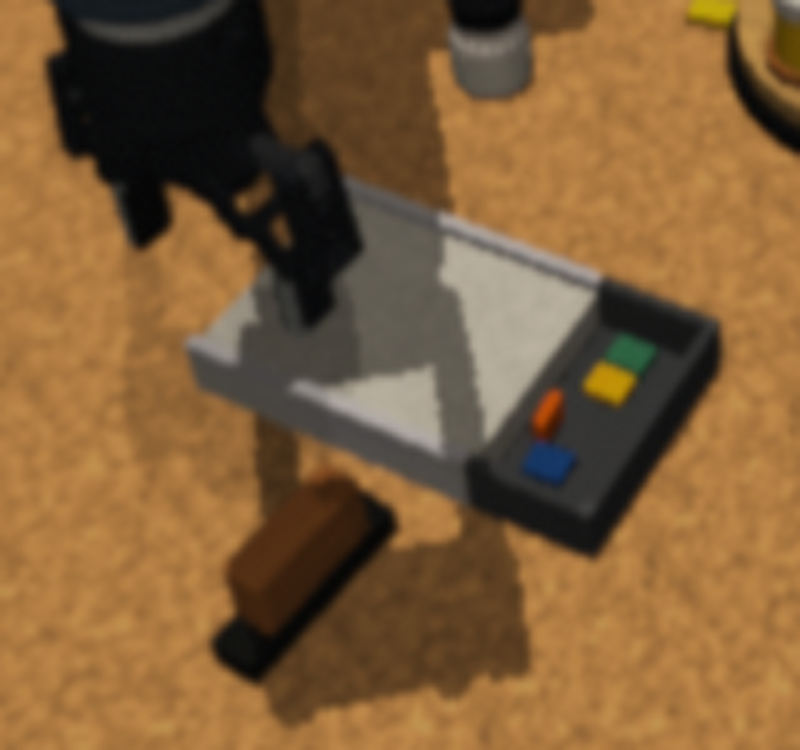

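Call:
move_arm --rows "0.1 -1.5 0 0 0 0 1; 0.3 -3 0 0 0 0 1; 0.4 -4 0 0 0 0 1; 0.45 -4.5 0 0 0 0 1; 0.45 -4.5 0 0 0 0 1; 0.45 -4.5 0 0 0 0 1; 0.45 -4.5 0 0 0 0 1; 0.45 -4.5 0 0 0 0 1; 0.45 -4.5 0 0 0 0 1; 0.45 -4.5 0 0 0 0 1; 0.45 -4.5 0 0 0 0 1; 0.45 -3.5 0 0 0 0 1; 0.45 -2.4 0 0 0 -2 1; 0.4 -1.5 0 0 0 -5 1; 0 0 0 0 0 -5 1; 0 0 0 0 0 0 1; 0 0 0 0 0 0 1; 0 0 0 0 0 0 1"

```text
time_s: 20.0
eef_pos: [0.5961, 0.2124, 0.2912]
eef_rot: [-0.0, 0.989, 0.149, -0.001]
wrist_force: [-0.4, -0.3, -0.7]
opening: 1.002
```

```bash
python3 - <<'E'
from h import *
delta(595.5,210.8,193)
crop(cam("scene"),220,90,360,230,5,"s13.png")
crop(cam("top"),150,120,290,260,5,"t13.png")
E
```

```text
t 20.0 p [596.1 212.4 291.2] az 17.16 zt [-1.4e-03 -2.0e-04 -1.0e+00] F [-0.4 -0.3 -0.7] T [ 0.03 -0.    0.03] op 1.002
delta cm [-0.09  0.13  9.82]
```

View pics/s13.png

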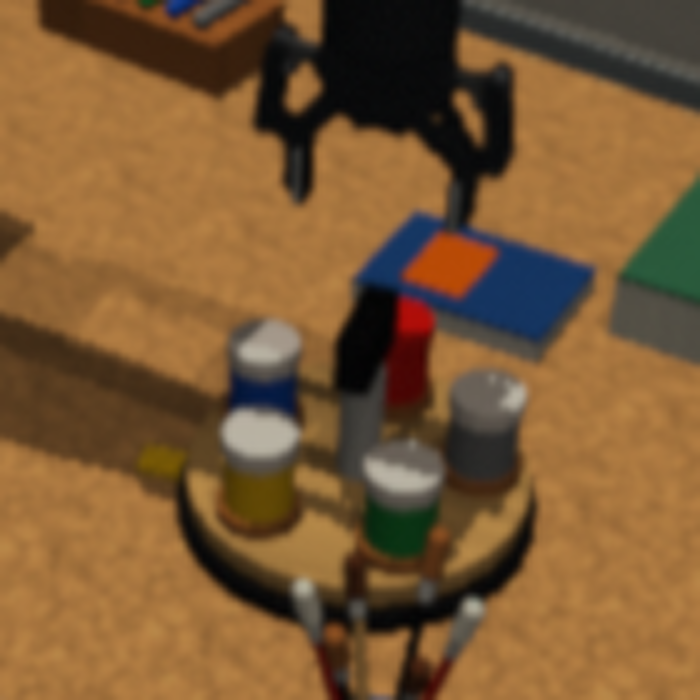

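View pics/t13.png

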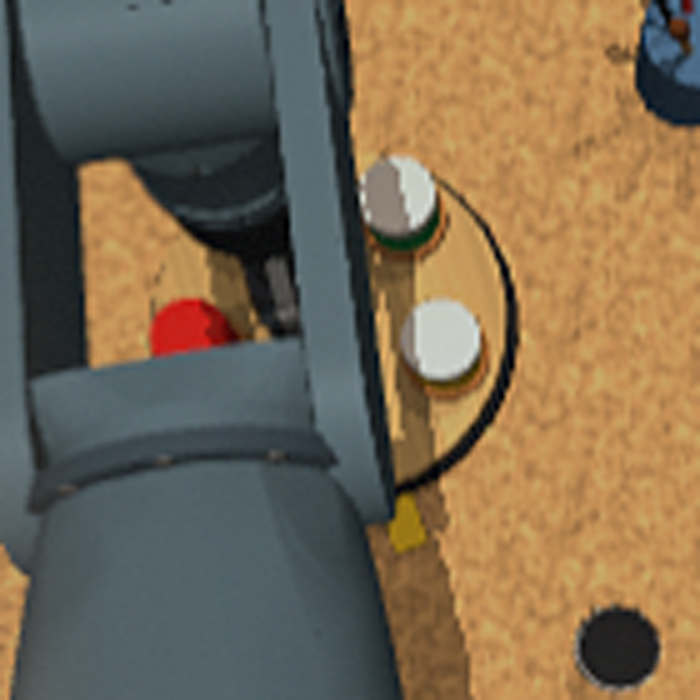

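Call:
move_arm --rows "-0.1 0.15 1 0 0 0 1; 0 0 2 0 0 0 1; 0 0 2.5 0 0 0 1; 0 0 2 0 0 0 1; 0 0 1 0 0 0 1; 0 0 0.8 0 0 0 1; 0 0 0.5 0 0 0 1; 0 0 0 0 0 0 1; 0 0 0 0 0 0 1"

```text
time_s: 21.0
eef_pos: [0.5965, 0.2109, 0.1947]
eef_rot: [-0.0, 0.989, 0.15, 0.001]
wrist_force: [0.1, -0.4, 0.3]
opening: 0.999
```

```bash
python3 - <<'E'
from h import *
delta(595.5,210.8,193)
crop(cam("scene"),220,90,360,230,5,"s14.png")
E
```

```text
t 21.0 p [596.5 210.9 194.7] az 17.28 zt [ 1.3e-03  2.0e-04 -1.0e+00] F [ 0.1 -0.4  0.3] T [ 0.   -0.   -0.06] op 0.999
delta cm [-0.1  -0.02  0.17]
```

View pics/s14.png

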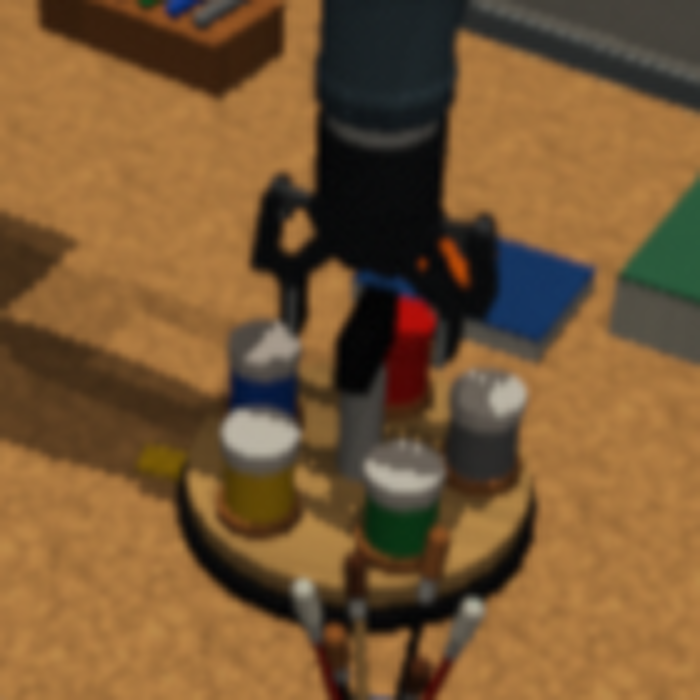

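Call:
move_arm --rows "-0.1 0 0.1 0 0 0 1; 0 0 0 0 0 0 0.7; 0 0 0 0 0 0 0.6; 0 0 0 0 0 0 0.5; 0 0 0 0 0 0 0.4; 0 0 0 0 0 0 0.3; 0 0 0 0 0 0 0.25; 0 0 0 0 0 0 0.2; 0 0 0 0 0 0 0; 0 0 0 0 0 0 0; 0 0 0 0 0 0 0"

```text
time_s: 22.15
eef_pos: [0.5947, 0.2104, 0.1931]
eef_rot: [0.0, 0.989, 0.15, -0.001]
wrist_force: [-5.8, -2.2, 5.5]
opening: 0.27
```

```bash
python3 - <<'E'
from h import *
st()
E
```

```text
t 22.15 p [594.7 210.4 193.1] az 17.28 zt [-1.2e-03 -4.0e-04 -1.0e+00] F [-5.8 -2.2  5.5] T [-0.3   0.75 -0.03] op 0.27
```

Call:
move_arm --rows "-0.1 0 0 0 0 0 0; 0 0 0 0 0 0 0; 0 0 0 0 0 0 0"

```text
time_s: 22.45
eef_pos: [0.5945, 0.2103, 0.1931]
eef_rot: [-0.0, 0.989, 0.15, 0.001]
wrist_force: [0.5, 1.1, 1.8]
opening: 0.274
```

```bash
python3 - <<'E'
from h import *
st()
E
```

```text
t 22.45 p [594.5 210.3 193.1] az 17.28 zt [ 1.e-03  3.e-04 -1.e+00] F [0.5 1.1 1.8] T [-0.03  0.21 -0.04] op 0.274
```

Call:
move_arm --rows "0 0 0 0 0 -2 0; 0 0 0 0 0 -4 0; 0 0 0 0 0 -4 0; 0 0 0 0 0 -4 0; 0 0 0 0 0 -4 0; 0 0 0 0 0 -4 0; 0 0 0 0 0 -4 0; 0 0 0 0 0 -4 0; 0 0 0 0 0 0 0"

```text
time_s: 23.35
eef_pos: [0.5951, 0.2107, 0.1931]
eef_rot: [0.0, 0.916, 0.402, 0.001]
wrist_force: [4.8, 3.0, -0.2]
opening: 0.271
```

```bash
python3 - <<'E'
from h import *
st()
crop(cam("scene"),220,90,360,230,5,"s15.png")
E
```

```text
t 23.35 p [595.1 210.7 193.1] az 47.41 zt [ 2.6e-03  9.0e-04 -1.0e+00] F [ 4.8  3.  -0.2] T [ 0.08 -0.2   0.07] op 0.271
```

View pics/s15.png

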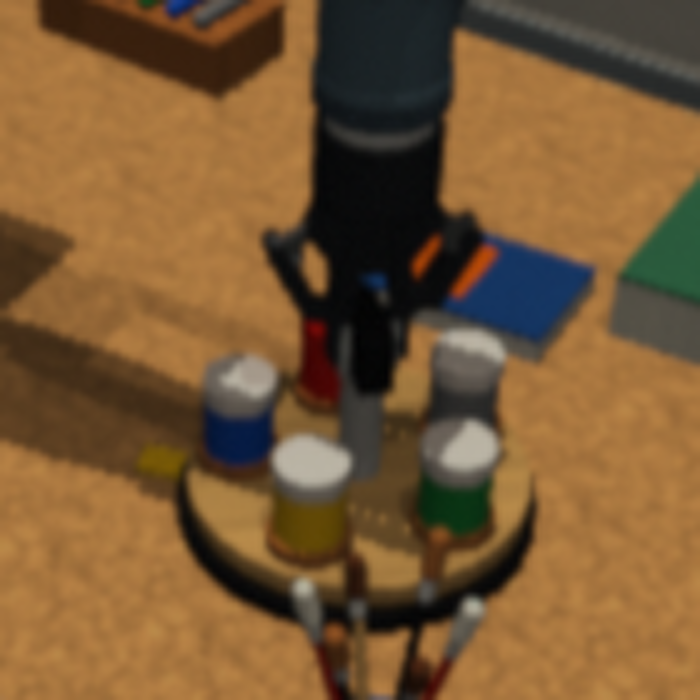

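Call:
move_arm --rows "0.08 0 0 0 0 -4 0; 0 0 0 0 0 -4 0; 0 0 0 0 0 -4 0; 0 0 0 0 0 -4 0; 0 0 0 0 0 -4 0; 0 0 0 0 0 -4 0; 0 0 0 0 0 -4 0; 0 0 0 0 0 -4 0; 0 0 0 0 0 -4 0; 0 0 0 0 0 -4 0; 0 0 0 0 0 -4 0; 0 0 0 0 0 -4 0; 0 0 0 0 0 -4 0; 0 0 0 0 0 -4 0; 0 0 0 0 0 0 0; 0 0 0 0 0 0 0; 0 0 0 0 0 0 0"

```text
time_s: 25.1
eef_pos: [0.5955, 0.212, 0.1931]
eef_rot: [0.0, 0.62, 0.784, 0.002]
wrist_force: [3.5, 6.5, -1.0]
opening: 0.277
```

```bash
python3 - <<'E'
from h import *
st()
crop(cam("scene"),240,130,340,230,6,"s16.png")
crop(cam("top"),170,140,270,240,6,"t16.png")
E
```

```text
t 25.1 p [595.5 212.  193.1] az 103.32 zt [ 0.0027  0.002  -1.    ] F [ 3.5  6.5 -1. ] T [ 0.45 -0.33  0.05] op 0.277
```

View pics/s16.png

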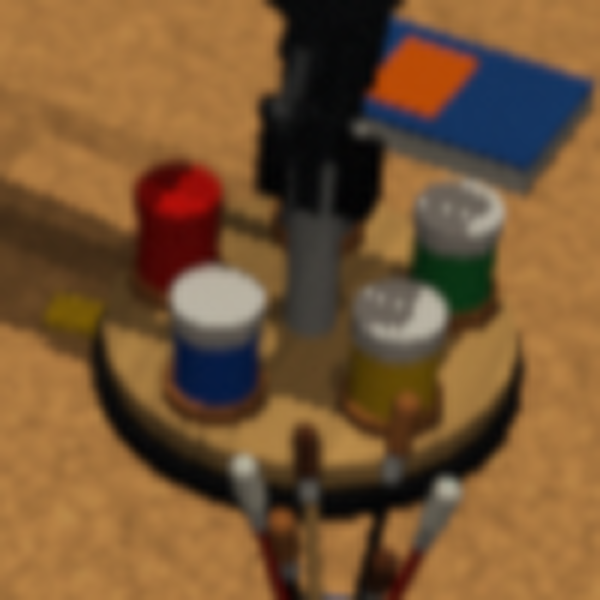

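View pics/t16.png

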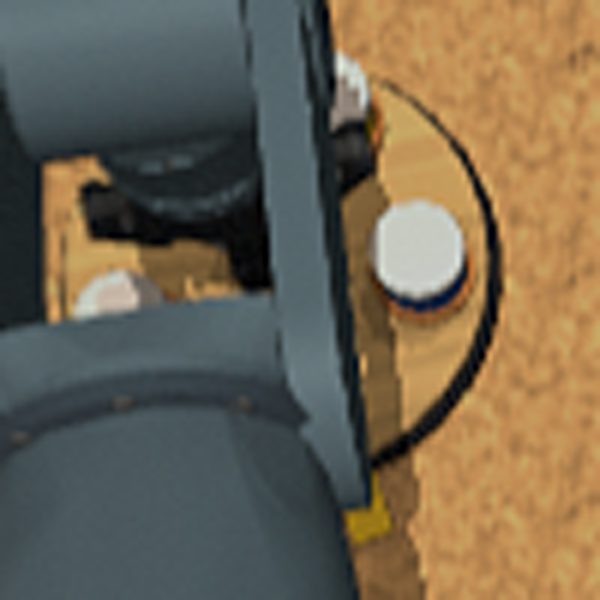

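```bash
cat > car2.py <<'E'
from h import *
import sys
from scipy.optimize import least_squares
T=cam("top");S=cam("scene")
st()
s2=lambda p:(np.array(p,float)+.5)/6-.5+[240,130]
a=np.radians(72)*np.arange(4)
def run(lids,ptr=(75,313)):
    sp=s2(lids)
    def W(p): return np.c_[p[0]+.078*np.cos(p[2]+a),p[1]+.078*np.sin(p[2]+a),np.full(4,.102)]
    def Pt(p): return [[p[0]+.135*np.cos(p[3]),p[1]+.135*np.sin(p[3]),.010]]
    fs=lambda p:np.r_[(proj(S,W(p))-sp).ravel(),(proj(S,Pt(p))-s2([ptr])).ravel()]
    fx=lambda p:fs([.59817,.20997,p[0],3.4897])[:8]
    r=least_squares(fs,[.598,.21,3.4,3.49]); print(r.x,np.degrees(r.x[2:]),"err",np.degrees(r.x[3]-r.x[2]),np.round(r.fun,1))
    r=least_squares(fx,[3.4]); print("fixed axis: err",np.degrees(3.4897-r.x[0]),np.round(r.fun,1))
E
python3 - <<'E'
from car2 import *
run([(179,188),(217,297),(402,311),(459,213)])
E
```

```text
t 25.3 p [595.5 212.  193.1] az 103.32 zt [ 0.0027  0.0021 -1.    ] F [ 3.5  5.7 -1.4] T [ 0.43 -0.31  0.07] op 0.272
[0.59898687 0.20980418 3.36350789 3.49923915] [192.71480622 200.49163508] err 7.776828853936136 [ 0.2  0.1  0.   0.2 -0.3  0.3  0.4 -0.5 -0.3 -0.2]
fixed axis: err 7.051346252421082 [-0.1  0.1 -0.1  0.1 -0.4  0.1  0.2 -0.7]
```

Call:
move_arm --rows "0.08 0.03 0 0 0 -2.5 0; 0 0 0 0 0 -2.5 0; 0 0 0 0 0 -1.9 0; 0 0 0 0 0 0 0; 0 0 0 0 0 0 0; 0 0 0 0 0 0 0"

```text
time_s: 25.9
eef_pos: [0.5955, 0.2123, 0.1931]
eef_rot: [0.001, 0.573, 0.82, 0.001]
wrist_force: [3.6, 3.9, -0.9]
opening: 0.276
```

```bash
python3 - <<'E'
from h import *
st()
crop(cam("scene"),240,130,340,230,8,"s17.png")
E
```

```text
t 25.9 p [595.5 212.3 193.1] az 110.14 zt [ 0.0021  0.0011 -1.    ] F [ 3.6  3.9 -0.9] T [ 0.31 -0.44  0.04] op 0.276
```

View pics/s17.png

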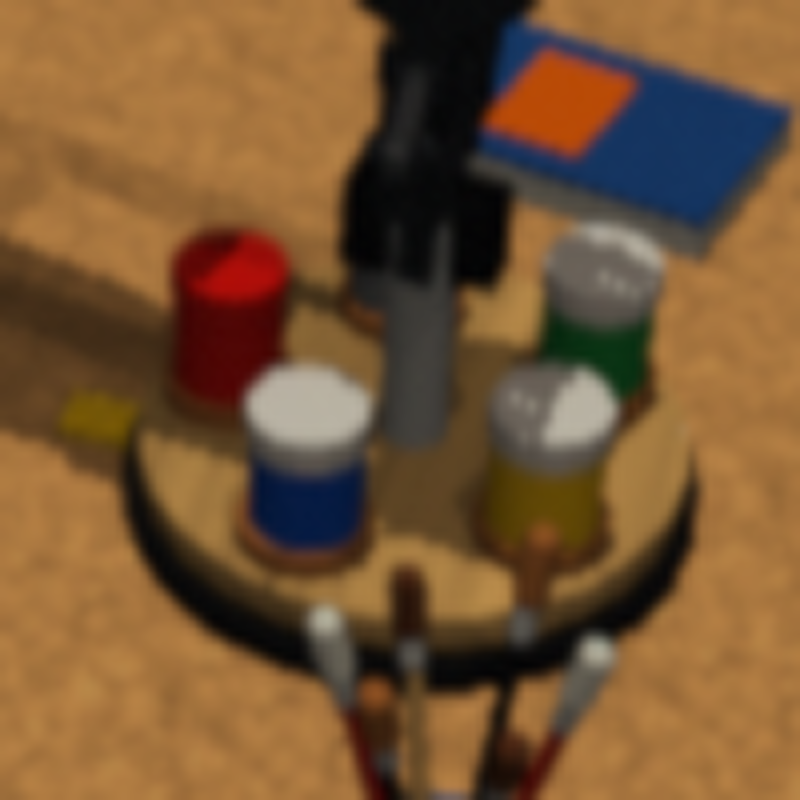

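```bash
python3 - <<'E'
from car2 import *
s=.75
run([(232*s,264*s),(308*s,407*s),(553*s,408*s),(605*s,262*s)],(100*s,416*s))
for n in("scene","top"):
    for q in ("brush_pot","gesso_jar","sketch_pad"):
        print(n,q,[np.round(d["bbox"]) for d in ctrl.look_for(n,q)[:1]])
cv2.imwrite("pics/fin_s.png",S["color"])
E
```

```text
t 26.05 p [595.5 212.3 193.1] az 110.14 zt [ 0.0021  0.0011 -1.    ] F [3.6 4.3 0.5] T [ 0.36 -0.42  0.06] op 0.276
[0.59847827 0.21032308 3.48444167 3.49801675] [199.64380157 200.4215965 ] err 0.777794923946893 [-0.1  0.   0.1 -0.   0.1 -0.1  0.2  0.3 -0.3 -0.2]
fixed axis: err 0.16763330462156237 [-0.3  0.1  0.  -0.  -0.1 -0.1  0.   0.3]
scene brush_pot [array([278., 194., 317., 273.])]
scene gesso_jar [array([199., 176., 214., 200.])]
scene sketch_pad [array([302., 132., 340., 162.])]
top brush_pot [array([274.,  99., 313., 146.])]
top gesso_jar [array([267., 240., 281., 256.])]
top sketch_pad [array([118., 181., 156., 234.])]
```

View pics/fin_s.png

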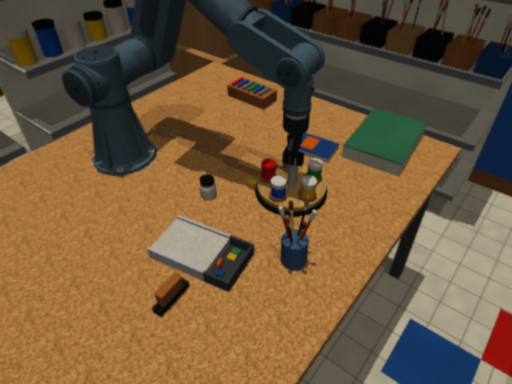

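```bash
python3 - <<'E'
from h import *
st(); print(ctrl.hand_in())
E
```

```text
t 26.35 p [595.5 212.3 193.1] az 110.14 zt [ 0.0021  0.0011 -1.    ] F [ 3.9  4.1 -0.4] T [ 0.37 -0.38  0.06] op 0.269
the job is handed in; nothing more can be done
None
```

The job is done and was handed in at 26.35 s of the 72 s allowed.

- **Wiping:** I gripped the scraper by its handle and pushed all four chips into the trough in one pass. The scene picture shows the plate clear and all four chips in the trough. The orange one appears to lean on the trough's inner wall.
- **Scraper:** It stands upright on the counter again, within about 3 mm of where it started.
- **Carousel:** I gripped the bar and turned it about 92.9°, so the red jar is at the front, in line with the yellow pointer. The gripper is still closed on the bar, with a side force of about 6 N.
- **Other things:** The brush pot, white jar and sketch pad look unmoved in the last picture.

**Checks that disagreed:**
- The two cameras differed by about 5 mm in x. I settled this by touch when gripping the scraper and the bar.
- The last alignment checks gave the red jar 0.2° short of the pointer with the axis held at its earlier fit. With the axis and the then-shadowed pointer refitted, they gave 0.8° short. I left it there.

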